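# Plug the port and hold the dead-man lever in the green

## Task

Get the small leak-test stand running: fit the blue blanking plug into the open port of the aluminium block and press it fully home, so that its flange sits flush on the block all round. Only then press the yellow spring-loaded dead-man lever down by its black pad until the needle stands in the green band (the lever is then about level), without ever driving it into the red, keep it there for two seconds, and finish while still holding it in the green. Leave the other things on the bench where they are.

Things in the scene. Friction and masses are not known exactly. Their poses are not given: they have to be found in the camera images.
- port_block: Aluminium block 80 x 80 mm, 55 mm high, on a grey base plate (plate top 12 mm above the bench). Origin at the centre of its underside, z up. A round bore, 30 mm in diameter, opens in the middle of its top face.
- port_mouth (a point): Centre of the bore's mouth in the block's top face; z up. Inside, a brass poppet, its top 12 to 14 mm below the mouth, is held by 6 N of friction: a plug merely put in stands 10 to 12 mm proud on it; about 10 N on the plug drives it down, and it stays down.
- plug_knob (a point): Centre of the blue knob (25 mm diameter, 24 mm high) of the loose blanking plug, where it is gripped; z is the plug's axis, up. The plug stands on its foot on the bench, 56 mm tall, mass 0.08 to 0.17 kg. This point is 44 mm above the foot, 20 mm above the flange's underside, 12 mm above the flange's top, 12 mm below the knob's top.
- plug_flange (a point): Centre of the underside of the plug's blue flange (44 mm diameter, 8 mm thick), on the plug's axis; meets port_mouth when home. Below it the steel shank, 26 mm diameter, 24 mm long, with a chamfered foot and a yellow ring at its upper end that is hidden once the plug is home.
- valve_lever (a joint): Angle of the dead-man lever in rad: 0 = released (slopes up by 0.30 from level), grows as it is pressed, 0.30 = level, stop at 0.62. The needle shows green from 0.24 to 0.40, red from 0.50 up. A spring returns it: about 3 N on the pad at the start, 7 N in the green, 11 N at the stop.
- lever_pad (a point): Centre of the upper face of the black round rubber pad (40 mm diameter) at the free end of the yellow lever, to be pressed from above; 120 mm from the hinge axis, moves with the lever. A needle at the hinge end turns with the lever in front of a white upright dial that reaches 162 mm above the bench.
- lever_hinge (a point): Centre of the lever's hinge pin, 87 mm above the bench. x is the pin's axis, y points level along the lever towards the pad, z up. At lever angle a the pad's face centre lies at y = 0.120 cos(0.30-a) - 0.008 sin(0.30-a), z = 0.120 sin(0.30-a) + 0.008 cos(0.30-a) from here.
- brush: Bystander: brush with red handle, 194 mm long, lying.
- tin_grease: Bystander: green tin with a tan lid, 71 mm diameter, 60 mm high.
- rule_fold: Bystander: yellow folding rule, folded, 28 x 160 x 12 mm, lying flat.
- valve: Dead-man valve on the grey base plate: aluminium body on a 70 x 60 mm foot, carrying the white dial and the yellow lever. Origin on its foot's underside, under the lever's middle: the hinge is 60 mm towards its -y and 75 mm up, the pad towards its +y; z up.
Things that resemble listed ones, but are neither listed nor needed, are in the scene too. What is shaped like the part that bears plug_knob but turquoise is not meant.

How it is judged:
By the outcome, as a careful person would: the job done as asked, in the order asked, and still so for the second after the job is handed in, while the arm keeps its last pose, push and grip.
It also fails if it takes over 72 s, if anything falls off the work surface, if the arm or the gripper's body presses on something with over 40 N, if the wrist force passes 120 N, or if a joint passes its speed limit or range.

## Robot

A 6-joint arm with a two-finger parallel gripper is mounted at the origin on a cart in front of the work surface, level with it; the furniture and walls round the work are solid. World frame = base frame: x ahead of the robot, y to its left, z up, the work surface at z = 0. Lengths are in mm, angles in rad, forces in N, time in s.
With the tool pointing down it reaches from about 350 to 725 mm from the base axis. Payload 4.3 kg.
Tool frame: the origin (TCP) lies at the very end of the fingers, on their centre line; the grasp point (between the pads) lies 19 mm behind it; x points along the fingers, z is the direction in which the jaws open and shut, and the axes are right-handed (so a half turn about x gives the same grasp; the last joint's range is limited). The gripper opens to 85 mm and grips with 20 to 120 N. Pads are 22 mm wide; open, the fingers measure 114 mm over their backs; the gripper's body (76 mm by 85 mm) begins 54 mm behind the grasp point. The pads swing forward as they close: fully open they stand 13 mm farther back than shut.
Start: joints at [-1.367, 0.377, 0.081, 1.274, 0, 1.46], TCP at [177.499, -546.956, 231.329] pointing down, gripper open.
Joint ranges: [-2.72, 2.72], [-0.84, 1.66], [-1.02, 1.22], [-1.77, 2.12], [-1.37, 1.28], [-3.14, 3.14]. Speed limits (rad/s): [2.57, 2.57, 3.14, 3.14, 3.14, 3.14].

## Interface

Orientations are given as a 3x3 rotation matrix whose columns are the frame's x, y, z axes.
In Python, from cell import monitor, camera, camera_info, workorder gives the robot as it stands. The module is installed in compiled form; this text tells all that it offers.
- The arm moves only by the tool drive_tool, never from a script. Its argument "plan" is a list that holds one entry, the list of rows, each a list of 7 numbers: the turn, a rotation vector about the tool's x, y, z in rad, then the shift along the tool's x, y, z in mm, then the finger opening in mm, from 0 to 85.4. In form: [[[rx, ry, rz, x, y, z, grip], ...]]. A call has 1 to 20 rows; each row is the pose to reach, as a shift and turn from the pose commanded when the call began, along the tool's axes at that moment; what a row does not reach only later rows make up. A row lasts 1/12 s, in which the tool goes at most 41.7 mm and 7.16 degrees, less where a joint would pass 70% of its speed; a pose out of reach is approached as far as the arm can. A call with a gripper value outside its range is refused whole. The fingers move at their own pace and stop on an object; "grip_force" is the grip in N (left out, the last holds). Time passes only in rows, so rows that repeat a pose let the fingers close. It gives the time, the measured TCP pose, the force and the opening at its end, in the units of the state.
- monitor.get_obs(): the state, without advancing time (a new reading comes with each control period).
- camera(name): name is "scene" or "top"; returns (picture, depth): 420x560x3 uint8, blue, green, red; 420x560 float32, mm along the optical axis (not along the pixel's ray), 0 where there is no reading.
- camera_info(name): a dict with "fx", "fy", "cx", "cy" (pixels), "xyz" and "rotation" of the camera in the world. Camera axes: x right, y up, looking along -z (the intrinsics and any distortion apply to the point x, -y, -z); pixel columns grow to the right and rows downward; lengths in mm; the calibration is good to about 2 mm. A picture is of the moment at which its call begins. camera_info takes no time and is no camera call.
- workorder.close_job(): hands the job in, once; it reports no verdict.
The state is a dict: "clock": time; "q": joint angles; "qd": joint speeds; "joint_torque": joint torques, N m; "ee_pos": TCP position; "orientation": TCP orientation; "ft_force": force on the tool from outside, world axes, zero at the start; "torque": the same for the moment, N m; "grip_width": finger opening in mm.
Only numpy, scipy, OpenCV 4.12 (cv2) and the standard library are available. Lean on these libraries where they do the work, as an engineer would, in place of code of your own. Each camera call takes 0.05 s, during which the arm holds its last target.

## Working session

There is one attempt and no reset: what is moved stays moved. The work goes in short steps, Python scripts to look and compute and a tool call to move; the robot and the scene stay as the last step left them, time stands still between calls to the robot, and variables do not carry over. Pictures are saved under pics/ and viewed, and the job is handed in when it is done.

Besides the shell and the picture viewer there is one more tool, called after "Request:" as a command line: name --argument value ..., lists and objects as JSON in quotes. drive_tool: Moves the arm, as the interface text tells. Its arguments: {"type":"object","properties":{"plan":{"type":"array","items":{"type":"array","items":{"type":"array","items":{"type":"number"}}}},"grip_force":{"type":"number"}},"required":["plan"]}

```bash
mkdir -p pics
python3 - <<'E'
from cell import monitor,camera,camera_info
import cv2,numpy as np
o=monitor.get_obs();print(o)
for n in("scene","top"):
    p,d=camera(n);cv2.imwrite(f"pics/{n}0.png",p);np.savez(f"pics/{n}0.npz",p=p,d=d)
    print(n,camera_info(n))
E
```

```text
{'clock': 0.0, 'q': array([-1.36729792e+00,  3.78089187e-01,  7.96181989e-02,  1.27441034e+00,
       -2.17384283e-05,  1.46048950e+00]), 'qd': array([ 5.93879798e-04, -1.26684822e-03, -7.14896512e-05,  6.60211537e-04,
        7.54845917e-04, -1.54553366e-03]), 'joint_torque': array([ 2.11122744e-03, -4.63607240e+01,  2.69874108e+01,  2.07014638e-02,
        8.58247830e-06, -3.91320469e-06]), 'ee_pos': array([ 177.35119685, -546.26505567,  230.34299501]), 'orientation': array([[-4.42662178e-04,  9.51165900e-01,  3.08679827e-01],
       [ 2.03758648e-03,  3.08680074e-01, -9.51163740e-01],
       [-9.99997826e-01,  2.07917629e-04, -2.07472377e-03]]), 'ft_force': array([-0.2691263 ,  0.10434531, -1.04305227]), 'torque': array([0.00788684, 0.04061075, 0.02667198]), 'grip_width': 85.26443134570381}
scene {'fx': 507.26218204593937, 'fy': 507.26218204593937, 'cx': 282.6494510105871, 'cy': 208.93978115049353, 'xyz': array([-228.15579503, -998.92202812,  653.29535875]), 'rotation': array([[ 0.83083151,  0.21728324, -0.51235436],
       [-0.55649561,  0.33366813, -0.76090618],
       [ 0.00562416,  0.91730779,  0.39813916]])}
top {'fx': 425.032999823987, 'fy': 425.032999823987, 'cx': 276.02940294768246, 'cy': 201.71387436752343, 'xyz': array([ 201.03832908,   16.20033768, 1365.10083047]), 'rotation': array([[ 0.09611156,  0.97040387, -0.22153756],
       [-0.99536633,  0.09434982, -0.01854665],
       [ 0.00290429,  0.22229358,  0.97497545]])}
```

View pics/scene0.png

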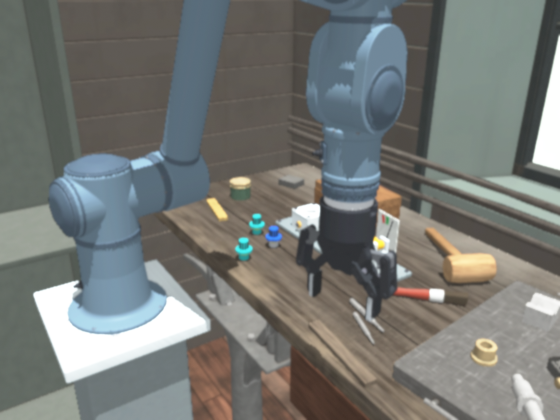

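View pics/top0.png

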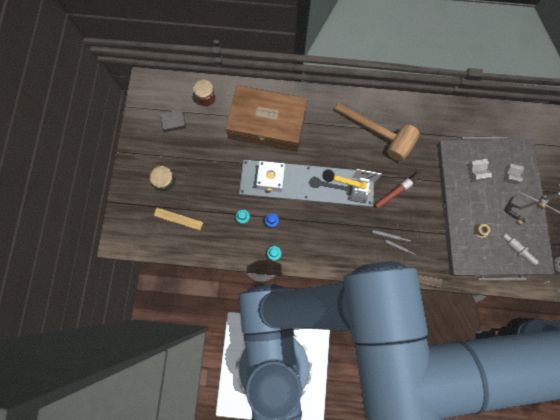

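```bash
cat > h.py <<'E'
import numpy as np,cv2
from cell import camera_info
def ray(n,u,v):
    c=camera_info(n);d=np.array([(u-c['cx'])/c['fx'],-(v-c['cy'])/c['fy'],-1.]);return c['xyz'],c['rotation']@d
def onplane(n,u,v,z):
    o,d=ray(n,u,v);return o+d*(z-o[2])/d[2]
def pd(n,u,v,dep):
    o,d=ray(n,u,v);return o+d*dep
def proj(n,P):
    c=camera_info(n);q=c['rotation'].T@(np.asarray(P,float)-c['xyz']);return c['cx']+c['fx']*q[0]/-q[2],c['cy']-c['fy']*q[1]/-q[2]
def cloud(n,d):
    c=camera_info(n);v,u=np.indices(d.shape);D=np.stack([(u-c['cx'])/c['fx'],-(v-c['cy'])/c['fy'],-np.ones(d.shape)],-1)
    return c['xyz']+(D*d[...,None])@c['rotation'].T
E
python3 - <<'E'
from h import *
for n,(x0,y0,x1,y1) in {"top":(225,145,395,275),"scene":(200,170,430,310)}.items():
    f=np.load(f"pics/{n}0.npz");p,d=f['p'],f['d']
    cv2.imwrite(f"pics/{n}0c.png",cv2.resize(p[y0:y1,x0:x1],None,fx=800/(x1-x0)*0.95,fy=800/(x1-x0)*.95,interpolation=cv2.INTER_CUBIC)[:600])
    hsv=cv2.cvtColor(p,cv2.COLOR_BGR2HSV);P=cloud(n,d)
    for nm,lo,hi in(("blue",(112,150,80),(128,255,255)),("turq",(82,120,80),(100,255,255)),("yellow",(20,150,120),(32,255,255))):
        m=cv2.inRange(hsv,lo,hi);k,l,s,c=cv2.connectedComponentsWithStats(m)
        for i in range(1,k):
            if s[i,4]>15 and d[l==i].max()>0:
                q=P[(l==i)&(d>0)];print(n,nm,s[i],c[i].round(1),np.median(q,0).round(),np.percentile(q[:,2],[2,98]).round())
E
```

```text
top turq [236 210  14  14 152] [242.1 216.2] [444. 144.  33.] [-3. 58.]
top turq [267 246  14  14 160] [273.6 252.8] [338.  33.  33.] [-4. 59.]
top yellow [334 176  32  12 140] [350.3 181.8] [ 572. -183.  104.] [ 92. 121.]
scene turq [249 214  16  20 189] [256.5 223.4] [444. 135.  34.] [ 5. 58.]
scene turq [236 238  16  22 243] [243.4 248.7] [338.  23.  34.] [ 4. 58.]
scene yellow [379 241   4   7  23] [380.3 244.3] [ 572. -232.   92.] [85. 98.]
```

View pics/top0c.png

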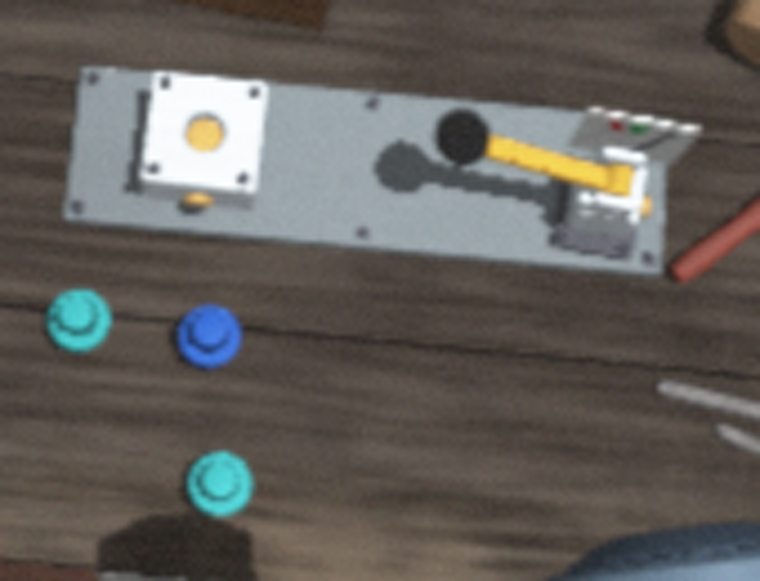

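View pics/scene0c.png

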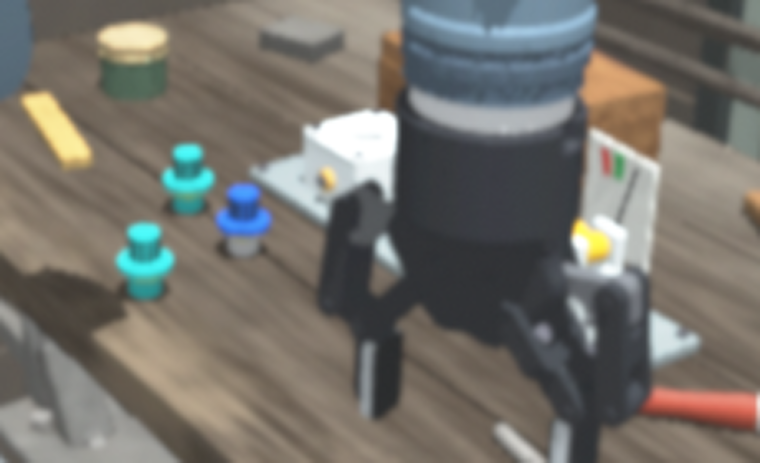

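Run:
```python
from h import *
for n in("top","scene"):
    f=np.load(f"pics/{n}0.npz");p,d=f['p'],f['d'];P=cloud(n,d)
    b,g,r=[p[...,i].astype(int) for i in range(3)]
    m=((b>90)&(b>r*2)&(b>g*1.5)).astype(np.uint8)
    k,l,s,c=cv2.connectedComponentsWithStats(m)
    for i in range(1,k):
        if s[i,4]>15:
            print(n,'blue',s[i],c[i]); q=P[(l==i)];
            for lo,hi in((26,40),(48,62)):
                qq=q[(q[:,2]>lo)&(q[:,2]<hi)];print(len(qq),qq.mean(0).round(1),((qq.min(0)+qq.max(0))/2).round(1))
            if n=="top":
                v,u=np.where(l==i);a=np.array([onplane(n,x,y,32) for x,y in zip(u,v)]);print('pl32',a.mean(0),a.min(0),a.max(0))
                (cx,cy),rr=cv2.minEnclosingCircle(np.stack([u,v],1).astype(np.float32));print(cx,cy,rr,onplane(n,cx,cy,32))
    # block top
    q=P[(P[...,2]>58)&(P[...,2]<76)&(np.abs(P[...,0]-545)<90)&(np.abs(P[...,1]-70)<90)]
    mm=((P[...,2]>58)&(P[...,2]<76)&(np.abs(P[...,0]-545)<90)&(np.abs(P[...,1]-50)<90)).astype(np.uint8)
    k,l,s,c=cv2.connectedComponentsWithStats(mm)
    for i in range(1,k):
        if s[i,4]>30:
            print(n,'block',s[i],c[i]);qq=P[l==i];print(np.median(qq,0),cv2.minAreaRect(qq[:,:2].astype(np.float32)))
f=np.load("pics/top0.npz");p,d=f['p'],f['d'];P=cloud('top',d)
pt=p[160:190,250:290];
m=(p.min(2)>150).astype(np.uint8);k,l,s,c=cv2.connectedComponentsWithStats(m)
for i in range(1,k):
    if s[i,4]>100 and 250<c[i][0]<380 and 140<c[i][1]<230:
        cnt,_=cv2.findContours((l==i).astype(np.uint8),cv2.RETR_EXTERNAL,cv2.CHAIN_APPROX_NONE)
        w=np.array([onplane('top',*x[0],67)[:2] for x in cnt[0]],np.float32);print('white',s[i],c[i],cv2.minAreaRect(w))
hsv=cv2.cvtColor(p,cv2.COLOR_BGR2HSV)
m=((hsv[...,1]>60)&(hsv[...,0]<30)&(hsv[...,2]>120)).astype(np.uint8)
k,l,s,c=cv2.connectedComponentsWithStats(m)
for i in range(1,k):
    if s[i,4]>5 and 250<c[i][0]<380 and 160<c[i][1]<200:print('ylw',s[i],c[i],onplane('top',*c[i],67),onplane('top',*c[i],54))
# pad
m=(p.max(2)<45).astype(np.uint8);k,l,s,c=cv2.connectedComponentsWithStats(m)
for i in range(1,k):
    if s[i,4]>30 and 310<c[i][0]<350 and 160<c[i][1]<200:
        print('pad',s[i],c[i],onplane('top',*c[i],130),np.median(P[l==i],0))
```

```text
top blue [265 213  14  14 153] [271.26797386 219.75816993]
83 [442.7  49.5  31.3] [444.5  49.1  33.3]
51 [444.3  49.2  55. ] [444.   50.   55.6]
pl32 [443.81092225  50.99175927  32.        ] [422.75158565  29.26085518  32.        ] [465.86131898  71.77665345  32.        ]
271.276123046875 219.91790771484375 6.992167949676514 [443.27865958  50.91435201  32.        ]
top block [257 161  28  27 567] [270.68077601 174.11816578]
[584.50726918  66.3076382   65.86140636] ((585.4379272460938, 66.57478332519531), (80.09844970703125, 82.08352661132812), 89.09921264648438)
scene blue [266 226  16  15 169] [273.40236686 234.03550296]
91 [441.5  40.5  33.2] [445.2  46.3  32.9]
50 [444.6  45.1  55.6] [445.9  47.2  54.5]
scene block [292 203  27  19 339] [307.19174041 211.63126844]
[570.53612306  73.31192838  67.98961323] ((585.0654296875, 65.77455139160156), (86.59457397460938, 81.87870788574219), 87.41069793701172)
white [ 256  161  103   43 2064] [296.21317829 182.11967054] ((568.2144775390625, -49.122589111328125), (333.7102966308594, 110.48714447021484), 88.92782592773438)
white [332 169  24  11 132] [343.90909091 173.12878788] ((609.0106811523438, -164.12173461914062), (76.63883972167969, 26.811765670776367), 85.64109802246094)
white [354 178  19  23 158] [365.86708861 188.01898734] ((567.738037109375, -237.69337463378906), (64.49207305908203, 61.521244049072266), 63.65378189086914)
ylw [267 171   8   8  49] [270.42857143 174.67346939] [582.02001185  67.08497881  67.        ] [585.83540258  67.59456968  54.        ]
ylw [334 175  33  14 203] [350.2955665  181.65517241] [ 583.64738687 -187.03181132   67.        ] [ 587.47907516 -189.06710617   54.        ]
ylw [266 188   7   3  16] [268.875  189.0625] [534.54793372  67.28433053  67.        ] [537.88790913  67.79591784  54.        ]
ylw [369 189   2   4   6] [369.33333333 190.5       ] [ 560.57444789 -248.47819163   67.        ] [ 564.17506922 -251.12884927   54.        ]
```

Run:
```python
from h import *
f=np.load("pics/top0.npz");p,d=f['p'],f['d'];P=cloud('top',d)
x0,y0,x1,y1=308,160,385,205
for (nm,lo,hi) in(("all>75",75,170),):
    m=((P[...,2]>lo)&(P[...,2]<hi)).astype(np.uint8);m[:y0]=0;m[y1:]=0;m[:,:x0]=0;m[:,x1:]=0
hsv=cv2.cvtColor(p,cv2.COLOR_BGR2HSV)
padm=(m>0)&(p.max(2)<70);padm[:,345:]=False
v,u=np.where(padm);q=P[padm];print('pad',len(q),u.mean(),v.mean(),(u.min()+u.max())/2,(v.min()+v.max())/2,q.mean(0),q.min(0),q.max(0),np.median(q,0))
(c0,c1),r=cv2.minEnclosingCircle(np.stack([u,v],1).astype(np.float32));print(c0,c1,r,onplane('top',c0,c1,130))
ym=(m>0)&(hsv[...,0]>18)&(hsv[...,0]<32)&(hsv[...,1]>140)
q=P[ym];print('lev',len(q))
q=q[np.argsort(q[:,1])]
for a in np.array_split(q,8):print(a.mean(0).round(1))
c=P[ym];mu=np.median(c,0);_,_,V=np.linalg.svd(c-mu);print(mu,V[0],np.degrees(np.arctan2(V[0][1],V[0][0])))
dm=(m>0)&(P[...,2]>125)&(u is not None);dm[:,:350]=False
q=P[dm];print('dial',len(q),q.mean(0),q.min(0),q.max(0));
_,_,V=np.linalg.svd(q-q.mean(0));print(V)
```

```text
pad 98 328.03061224489795 175.40816326530611 328.0 175.5 [ 578.13153052 -109.00324144  129.99099862] [ 560.97714661 -124.34562278  123.82660745] [595.88910574 -93.01222505 137.89937247] [ 578.21979965 -109.42758205  129.48640449]
328.0 175.5 5.590270042419434 [ 577.82305102 -108.91768132  130.        ]
lev 152
[ 569.6 -223.3   96.8]
[ 570.1 -213.9   94.8]
[ 570.  -201.7   98.1]
[ 571.5 -188.2  101.9]
[ 572.  -175.7  105. ]
[ 574.2 -161.8  108.5]
[ 575.  -147.8  114.5]
[ 576.1 -134.   119.4]
[ 572.46467094 -182.12903282  103.63026378] [-0.07627638 -0.96122957 -0.26498986] -94.53708083966508
dial 123 [ 592.30486469 -225.63138684  146.41621549] [ 586.05779741 -262.16982642  125.78192074] [ 599.14700158 -189.73345168  162.67841122]
[[ 0.09934563  0.99488907 -0.01806045]
 [-0.03782472 -0.01436134 -0.99918119]
 [-0.99433382  0.09994742  0.03620467]]
```

Request:
drive_tool --plan '[[[-0.025,0,0,1,9,-10,60],[-0.075,0,0,4,26,-29,60],[-0.15,0,0,7,53,-58,60],[-0.226,0,0,11,79,-87,60],[-0.3,0,0,15,105,-117,60],[-0.377,0,0,18,131,-146,60],[-0.453,0,0,22,158,-175,60],[-0.528,0,0,26,184,-204,60],[-0.603,0,0,29,210,-233,60],[-0.679,0,0,33,237,-262,60],[-0.754,0,0,37,263,-292,60],[-0.83,0,0,40,289,-321,60],[-0.905,0,0,44,315,-350,60],[-0.98,0,0,48,342,-379,60],[-1.056,0,0,51,368,-408,60],[-1.131,0,0,55,394,-437,60],[-1.194,0,0,58,416,-462,60],[-1.232,0,0,60,429,-476,60],[-1.257,0,0,61,438,-486,60],[-1.257,0,0,61,438,-486,60]]]' --grip_force 40

```text
clock: 1.77
ee_pos: [444.4, 52.7, 169.6]
orientation: [[-0.001, -0.004, 1.0], [0.001, 1.0, 0.004], [-1.0, 0.001, -0.001]]
ft_force: [-0.3, -0.3, 0.8]
grip_width: 60.2
```

Run:
```python
from h import *
from cell import camera,monitor
for n in("scene","top"):
    p,d=camera(n);np.savez(f"pics/{n}1.npz",p=p,d=d)
    x0,y0,x1,y1=(210,160,420,310) if n=="scene" else (220,140,400,270)
    cv2.imwrite(f"pics/{n}1c.png",cv2.resize(p[y0:y1,x0:x1],None,fx=3.8,fy=3.8,interpolation=cv2.INTER_CUBIC))
o=monitor.get_obs();print(o['ee_pos'],o['q'],o['clock'])
for P in((585,66.6,67),(444,50,56),(578,-109,130),o['ee_pos']):print(proj('scene',P),proj('top',P))
```

```text
[443.60443812  50.55296153 169.89386901] [-2.83320831e-02  1.52130997e-01 -3.83230416e-01  1.03661140e+00
 -6.46186925e-04  1.54191522e+00] 1.8667
(np.float64(310.1998809539532), np.float64(210.8834698129892)) (np.float64(270.6731371822449), np.float64(173.791523055007))
(np.float64(272.1274609124082), np.float64(227.9994694934103)) (np.float64(271.52813607938316), np.float64(218.3360994801189))
(np.float64(349.68346017104057), np.float64(212.03373738414157)) (np.float64(328.0311942676222), np.float64(175.44655710216628))
(np.float64(271.7734254791475), np.float64(188.91411560559663)) (np.float64(271.02825583183227), np.float64(211.1432838248813))
```

View pics/scene1c.png

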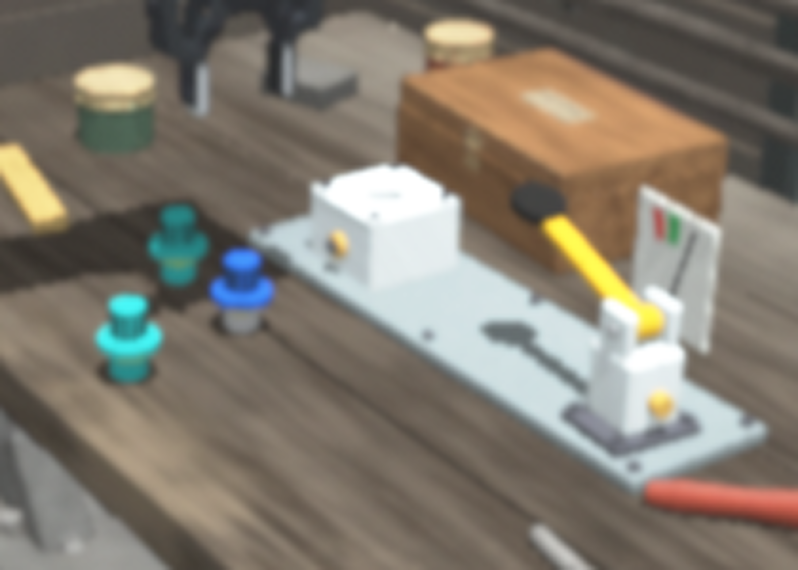

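View pics/top1c.png

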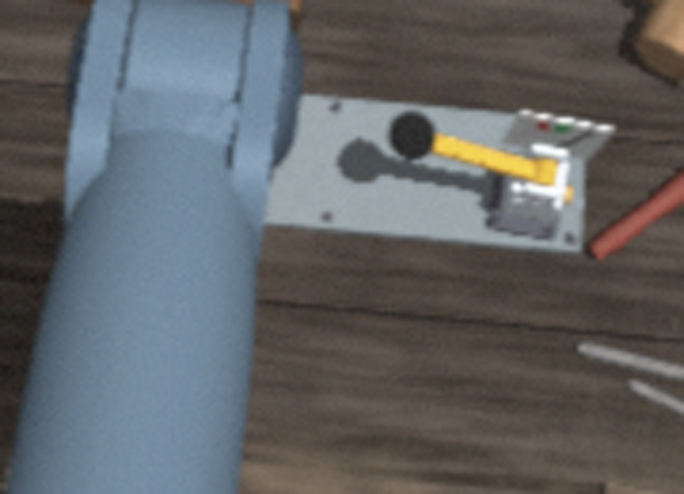

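Run:
```python
from h import *
f=np.load("pics/scene1.npz");p,d=f['p'],f['d'];P=cloud('scene',d)
m=(P[...,2]>165)&(P[...,2]<215)&(abs(P[...,0]-444)<60)&(abs(P[...,1]-50)<60)
k,l,s,c=cv2.connectedComponentsWithStats(m.astype(np.uint8))
for i in range(1,k):
    if s[i,4]>8:
        q=P[l==i];print(s[i],c[i],q.mean(0).round(1),q.min(0).round(1),q.max(0).round(1))
for tag in('scene1','top0'):
    f=np.load(f"pics/{tag}.npz");p,d=f['p'],f['d'];n=tag[:-1];P=cloud(n,d)
    hsv=cv2.cvtColor(p,cv2.COLOR_BGR2HSV)
    m=(abs(P[...,2]-67)<9)&(abs(P[...,0]-585)<55)&(abs(P[...,1]-66)<55)
    if n=='scene':m&=(p.min(2)>190)
    q=P[m];print(tag,len(q),cv2.minAreaRect(q[:,:2].astype(np.float32)),np.median(q[:,2]))
    v,u=np.where(m);cnt=cv2.convexHull(np.stack([u,v],1));w=np.array([onplane(n,*x[0],67)[:2] for x in cnt],np.float32);print(cv2.minAreaRect(w))
    b,g,r=[p[...,i].astype(int) for i in range(3)]
    m=(b>90)&(b>r*2)&(b>g*1.5)&(P[...,2]>47)
    v,u=np.where(m);print('knob px',u.mean(),v.mean(),P[m].mean(0))
```

```text
[280 170   8  15 104] [283.29807692 176.94230769] [478.6  48.6 197. ] [471.6  38.2 176.9] [491.7  65.1 214.8]
[257 176   8  14  98] [260.76530612 182.2755102 ] [407.2  45.9 197.3] [399.4  34.3 177.4] [416.   58.1 214.5]
scene1 403 ((587.7996215820312, 67.13379669189453), (88.28983306884766, 85.11738586425781), 88.97066497802734) 67.89080739151564
((585.3169555664062, 59.888275146484375), (102.16633605957031, 88.32762908935547), 86.66974639892578)
knob px 273.15 229.18333333333334 [421.66610616  10.16691785  75.00296336]
top0 567 ((585.4379272460938, 66.57478332519531), (80.09844970703125, 82.08352661132812), 89.09921264648438) 65.86140635979655
((584.150634765625, 66.46349334716797), (79.93001556396484, 82.20549774169922), 88.92823028564453)
knob px 271.80392156862746 218.33333333333334 [444.28486769  49.16786727  54.98414958]
```

Request:
drive_tool --plan '[[[0,0,0,15,-0.5,0.5,60],[0,0,0,40,-1,1,60],[0,0,0,70,-1,1,60],[0,0,0,95,-1,1,60],[0,0,0,115,-1,1,60],[0,0,0,127,-1,1,60],[0,0,0,133,-1,1,60],[0,0,0,135,-1,1,60],[0,0,0,135,-1,1,45],[0,0,0,135,-1,1,35],[0,0,0,135,-1,1,30],[0,0,0,135,-1,1,27],[0,0,0,135,-1,1,25],[0,0,0,135,-1,1,15],[0,0,0,135,-1,1,15],[0,0,0,135,-1,1,15]]]' --grip_force 60

```text
clock: 3.2
ee_pos: [446.1, 49.5, 36.2]
orientation: [[0.002, -0.0, 1.0], [-0.0, 1.0, 0.0], [-1.0, -0.0, 0.002]]
ft_force: [-0.1, 0.1, 4.9]
grip_width: 22.8
```

```bash
cat > look.py <<'E'
import sys
from h import *
from cell import camera,monitor
def look(n,tag,x0,y0,x1,y1):
    p,d=camera(n);np.savez(f"pics/{n}{tag}.npz",p=p,d=d)
    s=min(780/(x1-x0),590/(y1-y0));cv2.imwrite(f"pics/{n}{tag}c.png",cv2.resize(p[y0:y1,x0:x1],None,fx=s,fy=s,interpolation=cv2.INTER_CUBIC))
    o=monitor.get_obs();print(o['clock'],o['ee_pos'],o['ft_force'],o['grip_width'],'scale',s);return p,d
if __name__=="__main__":
    a=sys.argv;look(a[1],a[2],*map(int,a[3:7]))
E
python3 look.py scene 2 220 170 340 260
```

```text
3.25 [446.12067565  49.47831527  36.25019667] [-0.80299007 -0.76353135  4.97159748] 22.39020269211156 scale 6.5
```

View pics/scene2c.png

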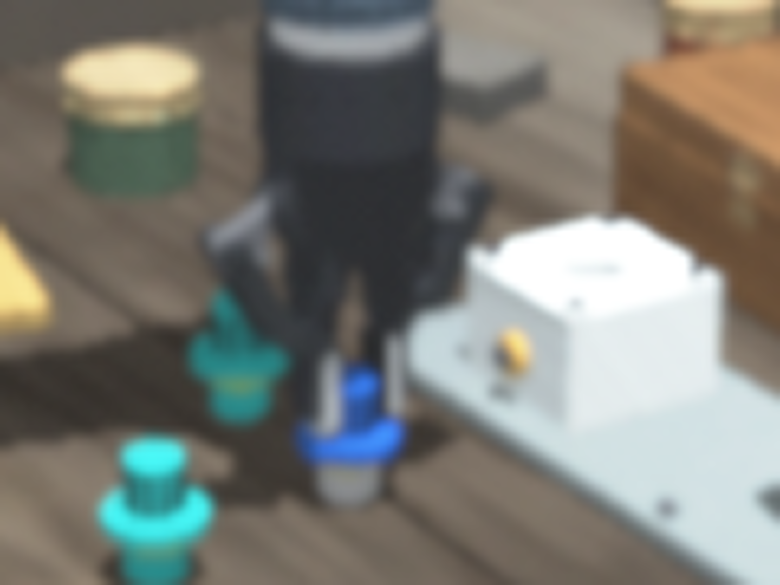

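Request:
drive_tool --plan '[[[0,0,0,-5,0,0,15],[0,0,0,-20,0,0,15],[0,0,0,-45,0,0,15],[0,0,0,-70,0,0,15],[0,0,0,-88,0,0,15],[0,0,0,-95,0,0,15],[0,0,0,-95,1,10,15],[0,0,0,-95,4,30,15],[0,0,0,-95,7,58,15],[0,0,0,-95,11,90,15],[0,0,0,-95,14,115,15],[0,0,0,-95,16,132,15],[0,0,0,-95,16.5,140,15],[0,0,0,-95,16.5,140,15],[0,0,0,-95,16.5,140,15]]]'

```text
clock: 4.5
ee_pos: [584.0, 66.0, 128.8]
orientation: [[-0.003, -0.0, 1.0], [-0.0, 1.0, 0.0], [-1.0, -0.0, -0.003]]
ft_force: [-0.5, 0.6, -1.7]
grip_width: 22.6
```

```bash
python3 look.py scene 3 250 150 370 240;python3 look.py top 3 220 130 340 220
```

```text
4.55 [583.52863069  65.96178036 129.12610006] [-0.91449846  0.00253541 -2.07554495] 22.613231875683542 scale 6.5
4.6 [583.41460294  65.94415504 129.51214386] [-0.02682313 -0.05559737 -1.3381443 ] 22.87169657584104 scale 6.5
```

View pics/scene3c.png

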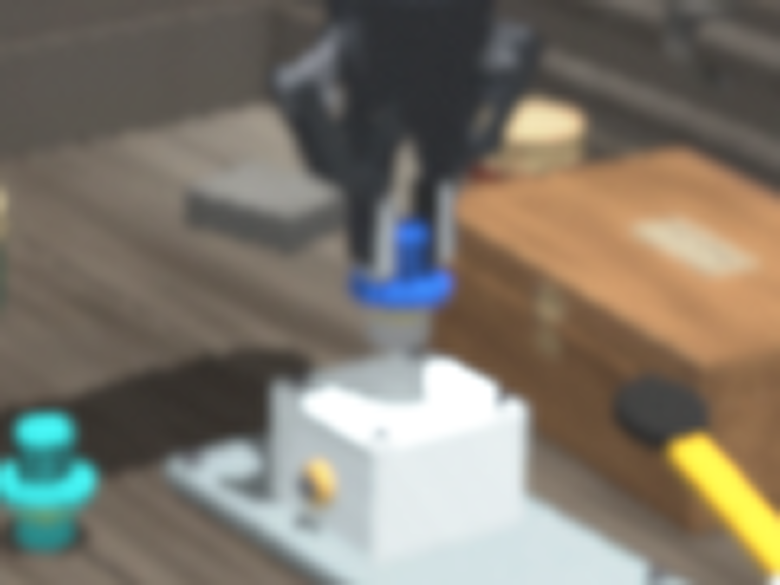

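View pics/top3c.png

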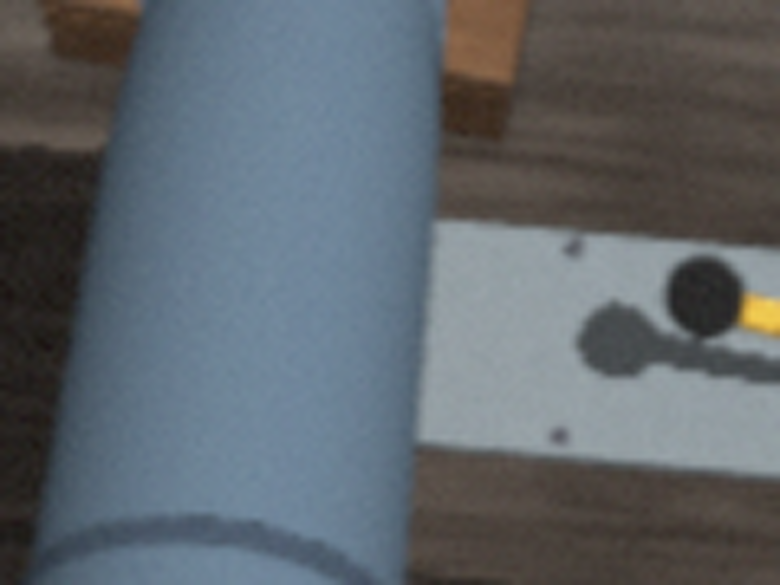

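Run:
```python
from h import *
f=np.load("pics/scene3.npz");p,d=f['p'],f['d'];P=cloud('scene',d)
b,g,r=[p[...,i].astype(int) for i in range(3)]
m=(b>80)&(b>r*1.8)&(b>g*1.4);m[:, :300]=False;m[:180]=False;m[205:]=False
m[:, 330:]=False
for v in range(180,208):
    us=np.where(m[v])[0]
    if len(us):print(v,us.min(),us.max(),(us.min()+us.max())/2)
for z in(129+20,129+8,129-4,129-12,129-36):print(z,proj('scene',(583.5,66,z)))
print('bore pred',proj('scene',(584.6,66.5,67)))
# bore in scene1
f=np.load("pics/scene1.npz");q=f['p'][200:222,298:328].astype(int)
print(q.min(2))
print(p[198:208,300:322].min(2))
```

```text
183 314 314 314.0
184 312 315 313.5
185 311 315 313.0
186 311 315 313.0
187 311 315 313.0
188 311 315 313.0
189 311 315 313.0
190 311 315 313.0
191 311 317 314.0
192 311 318 314.5
193 304 318 311.0
194 304 318 311.0
195 305 318 311.5
196 306 317 311.5
149 (np.float64(310.6934827582322), np.float64(184.37700793705153))
137 (np.float64(310.57598746152837), np.float64(188.35903321220434))
125 (np.float64(310.4592737244912), np.float64(192.3145707007467))
117 (np.float64(310.381894923832), np.float64(194.93701048029442))
93 (np.float64(310.1517992671977), np.float64(202.73516705442537))
bore pred (np.float64(310.10908646729905), np.float64(210.9256186848679))
[[ 80  81  83  86  89  93  97 102 107 110 114 116 118 119 118 108  84  63
   55  55  55  54  55  54  54  53  54  54  55  56]
 [ 79  80  80  81  83  86  90  94 100 105 109 112 116 119 120 111  86  63
   55  55  55  57  57  55  54  53  52  53  53  55]
 [ 85  83  81  80  81  82  85  89  94 100 107 115 126 132 128 116  96  80
   73  64  58  58  58  56  55  54  54  53  53  54]
 [ 93  90  87  85  84  86  91  97 110 126 142 164 189 194 170
[... 2545 characters left out ...]
7 137 137 136 131 117  88  63
   56  55  55  54]
 [ 81  82  84  86  91  99 113 127 133 136 138 139 137 136 131 113  84  63
   57  56  56  56]
 [ 82  80  81  83  85  92 104 118 131 135 137 136 135 130 123 104  78  62
   58  57  58  58]
 [ 87  85  83  83  85  88  96 111 124 135 139 139 131 120 112 100  87  73
   64  61  59  59]
 [ 96  94  93  94  96 101 110 122 134 144 151 149 137 123 119 128 131 122
  109  93  75  63]
 [109 112 115 121 126 133 143 150 155 160 165 164 155 147 148 168 195 205
  201 182 137  95]
 [131 139 147 152 155 158 162 167 169 170 172 172 169 167 173 211 243 251
  251 246 224 174]
 [155 161 164 166 167 169 171 173 174 175 175 175 176 175 184 229 253 255
  255 255 253 242]]
```

Request:
drive_tool --plan '[[[0,0,0,8,0,0.5,15],[0,0,0,18,0.4,1,15],[0,0,0,24,0.4,1,15],[0,0,0,28,0.4,1,15],[0,0,0,31,0.4,1,15],[0,0,0,34,0.4,1,15],[0,0,0,35,0.4,1,15],[0,0,0,35,0.4,1,15]]]'

```text
clock: 5.27
ee_pos: [586.0, 66.4, 95.1]
orientation: [[-0.0, -0.0, 1.0], [-0.0, 1.0, 0.0], [-1.0, -0.0, -0.0]]
ft_force: [-0.5, -0.1, -1.6]
grip_width: 22.9
```

Request:
drive_tool --plan '[[[0,0,0,2,0,0,15],[0,0,0,4,0,0,15],[0,0,0,6,0,0,15],[0,0,0,8,0,0,15],[0,0,0,10,0,0,15],[0,0,0,10,0,0,15]]]'

```text
clock: 5.77
ee_pos: [586.5, 66.4, 85.6]
orientation: [[0.001, -0.0, 1.0], [-0.0, 1.0, 0.0], [-1.0, -0.0, 0.001]]
ft_force: [0.4, 0.5, 2.7]
grip_width: 22.6
```

Request:
drive_tool --plan '[[[0,0,0,2,0,0,15],[0,0,0,4,0,0,15],[0,0,0,6,0,0,15],[0,0,0,7.5,0,0,15],[0,0,0,8.5,0,0,15],[0,0,0,8.5,0,0,15],[0,0,0,8.5,0,0,15]]]'

```text
clock: 6.35
ee_pos: [586.6, 66.4, 79.2]
orientation: [[0.002, -0.0, 1.0], [-0.0, 1.0, 0.0], [-1.0, -0.0, 0.002]]
ft_force: [-6.6, -0.6, 18.4]
grip_width: 22.8
```

Request:
drive_tool --plan '[[[0,0,0,0,0,-1,15],[0,0,0,1,0,-1.5,15],[0,0,0,1.5,0,-1.5,15],[0,0,0,1.5,0,-1.5,15]]]'

```text
clock: 6.68
ee_pos: [586.6, 66.4, 79.2]
orientation: [[0.005, -0.0, 1.0], [-0.0, 1.0, 0.0], [-1.0, -0.0, 0.005]]
ft_force: [-5.6, -0.7, 24.8]
grip_width: 23.3
```

```bash
python3 look.py scene 4 270 170 360 237
```

```text
6.7333 [586.60876978  66.37773066  79.18979757] [-5.61674479 -0.43272456 24.38841252] 22.892064093361352 scale 8.666666666666666
```

View pics/scene4c.png

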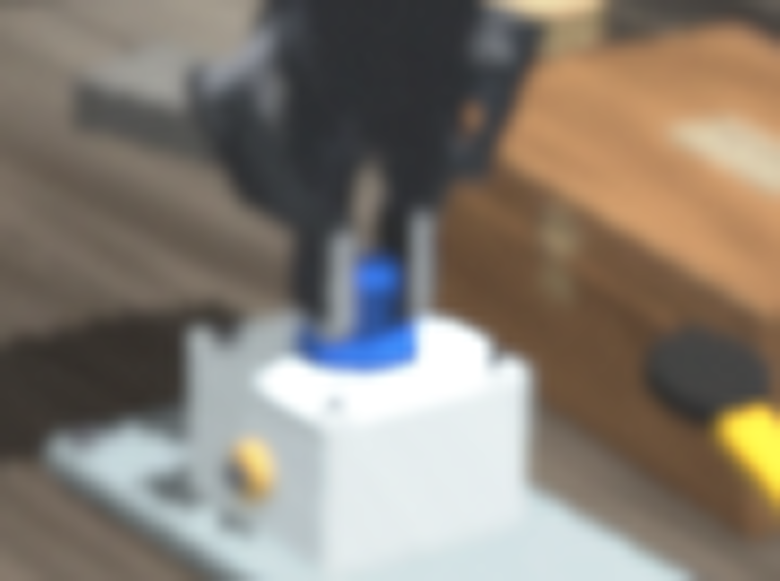

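Request:
drive_tool --plan '[[[0,0,0,-2,0,0,23],[0,0,0,-3,0,0,35],[0,0,0,-3,0,0,50],[0,0,0,-3,0,0,50],[0,0,0,-3,0,0,50],[0,0,0,-10,0,0,50],[0,0,0,-30,0,0,50],[0,0,0,-65,0,0,50],[0,0,0,-98,0,0,50],[0,0,0,-115,-5,0,30],[0,0,0,-120,-20,-1,0],[0,0,0,-120,-50,-3,0],[0,0,0,-120,-85,-5,0],[0,0,0,-120,-120,-6,0],[0,0,0,-120,-150,-7,0],[0,0,0,-120,-168,-7,0],[0,0,0,-120,-172,-7,0],[0,0,0,-120,-172,-7,0]]]'

```text
clock: 8.23
ee_pos: [577.5, -106.7, 195.3]
orientation: [[-0.0, 0.002, 1.0], [0.0, 1.0, -0.002], [-1.0, 0.0, -0.0]]
ft_force: [-0.1, 1.2, 0.9]
grip_width: -0.1
```

```bash
python3 look.py scene 5 280 130 410 228; python3 look.py top 5 240 140 380 245
```

```text
8.2833 [ 577.49886306 -105.52836734  195.29222556] [ 0.2489759  -0.78831514  0.69582385] -0.03124752843903243 scale 6.0
8.3333 [ 577.52737139 -104.78608284  195.30925809] [ 0.82094835  0.16865445 -0.25450207] 0.09436192243482927 scale 5.571428571428571
```

View pics/scene5c.png

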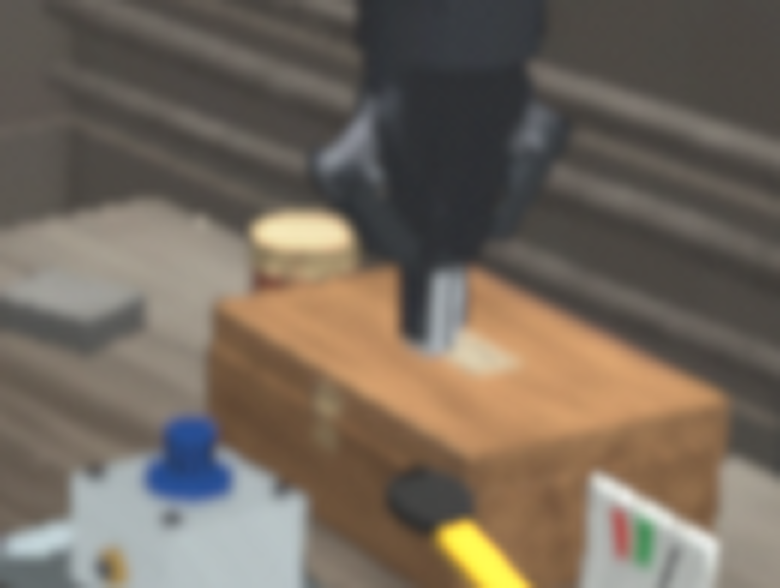

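View pics/top5c.png

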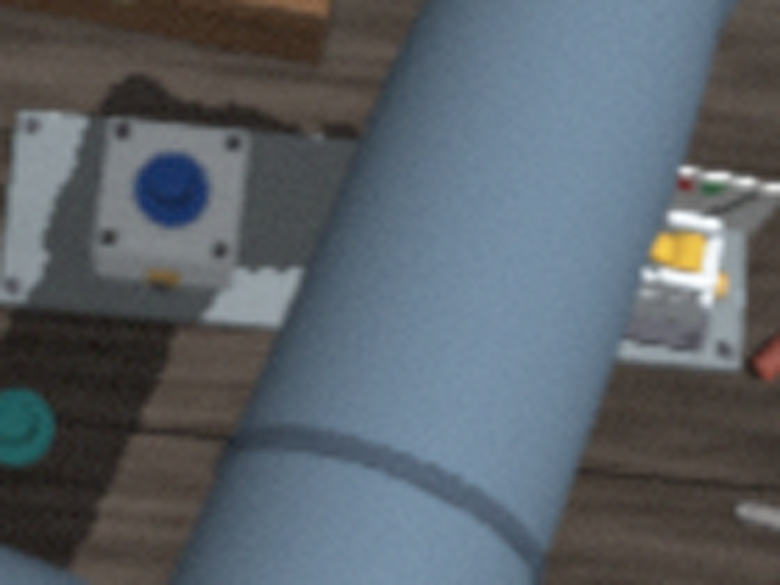

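Run:
```python
from h import *
for n in('top','scene'):
    f=np.load(f"pics/{n}5.npz");p,d=f['p'],f['d'];P=cloud(n,d)
    b,g,r=[p[...,i].astype(int) for i in range(3)]
    m=(b>60)&(b>r*1.8)&(b>g*1.4)&(abs(P[...,0]-585)<40)&(abs(P[...,1]-66)<40)
    q=P[m];fl=q[(q[:,2]>65)&(q[:,2]<84)];k=q[q[:,2]>92]
    print(n,len(q),'flange',fl.mean(0),np.median(fl[:,2]),'knob',k.mean(0),np.median(k[:,2]))
    if n=='top':
        A=np.c_[fl[:,:2]-fl[:,:2].mean(0),np.ones(len(fl))];print('slope',np.linalg.lstsq(A,fl[:,2],rcond=None)[0])
    bl=P[(abs(P[...,0]-585)<38)&(abs(P[...,1]-66)<38)&(P[...,2]>58)&(P[...,2]<72)&~m];print('block',np.median(bl[:,2]))
```

```text
top 119 flange [577.62160206  67.22470821  74.64349507] 74.23978726689552 knob [584.04693815  66.35508759  98.02073355] 97.85893283364112
slope [-6.35334637e-02  2.42340653e-02  7.46434951e+01]
block 66.10648202224684
scene 119 flange [579.51422303  56.42075208  76.30706998] 76.11649744633928 knob [582.48403302  59.29946111  98.05853764] 98.63475637046156
block 68.34379827166936
```

Request:
drive_tool --plan '[[[0,0,0,10,1,0.5,0],[0,0,0,28,1,0.5,0],[0,0,0,45,1,0.5,0],[0,0,0,56,1,0.5,0],[0,0,0,62,1,0.5,0],[0,0,0,66,1,0.5,0],[0,0,0,70,1,0.5,0],[0,0,0,75,1,0.5,0],[0,0,0,80,1,0.5,0],[0,0,0,84,1,0.5,0],[0,0,0,88,1,0.5,0],[0,0,0,92,1,0.5,0],[0,0,0,95,1,0.5,0],[0,0,0,98,1,0.5,0],[0,0,0,100,1,0.5,0],[0,0,0,101,1,0.5,0],[0,0,0,101,1,0.5,0]]]'

```text
clock: 9.75
ee_pos: [579.4, -103.5, 95.1]
orientation: [[0.003, -0.001, 1.0], [0.002, 1.0, 0.001], [-1.0, 0.002, 0.003]]
ft_force: [0.7, 4.7, 7.0]
grip_width: 0.5
```

```bash
python3 look.py scene 6 320 170 420 245
```

```text
9.8 [ 579.40693625 -103.49442623   95.28017706] [-0.92005727  5.66825419  7.91153073] 0.6041139050340851 scale 7.8
```

View pics/scene6c.png

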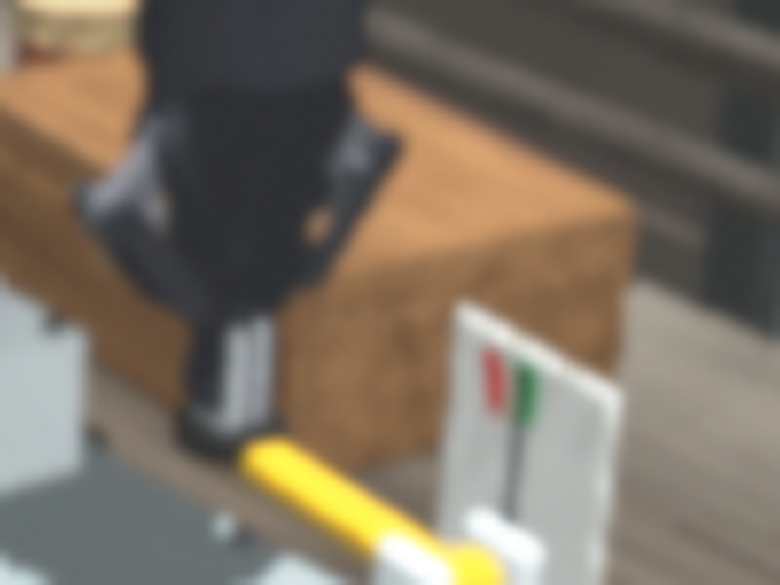

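Request:
drive_tool --plan '[[[0,0,0,0,0,0,0],[0,0,0,0,0,0,0],[0,0,0,0,0,0,0],[0,0,0,0,0,0,0],[0,0,0,0,0,0,0],[0,0,0,0,0,0,0],[0,0,0,0,0,0,0],[0,0,0,0,0,0,0],[0,0,0,0,0,0,0],[0,0,0,0,0,0,0],[0,0,0,0,0,0,0],[0,0,0,0,0,0,0],[0,0,0,0,0,0,0],[0,0,0,0,0,0,0],[0,0,0,0,0,0,0],[0,0,0,0,0,0,0],[0,0,0,0,0,0,0],[0,0,0,0,0,0,0],[0,0,0,0,0,0,0],[0,0,0,0,0,0,0]]]'

```text
clock: 11.47
ee_pos: [579.4, -103.5, 95.4]
orientation: [[0.003, -0.001, 1.0], [0.002, 1.0, 0.001], [-1.0, 0.002, 0.003]]
ft_force: [0.4, 4.1, 8.0]
grip_width: 0.1
```

Request:
drive_tool --plan '[[[0,0,0,0,0,0,0],[0,0,0,0,0,0,0],[0,0,0,0,0,0,0],[0,0,0,0,0,0,0],[0,0,0,0,0,0,0],[0,0,0,0,0,0,0],[0,0,0,0,0,0,0],[0,0,0,0,0,0,0],[0,0,0,0,0,0,0],[0,0,0,0,0,0,0],[0,0,0,0,0,0,0],[0,0,0,0,0,0,0],[0,0,0,0,0,0,0],[0,0,0,0,0,0,0]]]'

```text
clock: 12.63
ee_pos: [579.4, -103.5, 95.4]
orientation: [[0.003, -0.001, 1.0], [0.002, 1.0, 0.001], [-1.0, 0.002, 0.003]]
ft_force: [0.1, 4.4, 6.3]
grip_width: -0.0
```

```bash
python3 look.py scene 7 290 170 420 267; python3 look.py top 7 230 140 390 260
```

```text
12.6833 [ 579.38015995 -103.52693629   95.3813183 ] [-0.1049835   4.91729809  6.92436932] -0.08841209958558847 scale 6.0
12.7333 [ 579.40131382 -103.52020646   95.4221462 ] [-0.36050408  5.4938318   7.4929231 ] -0.42949588757291796 scale 4.875
```

View pics/scene7c.png

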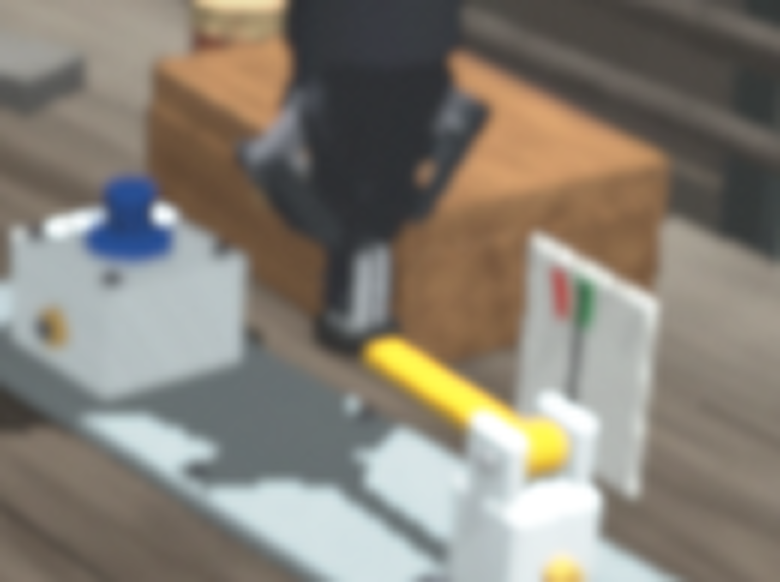

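View pics/top7c.png

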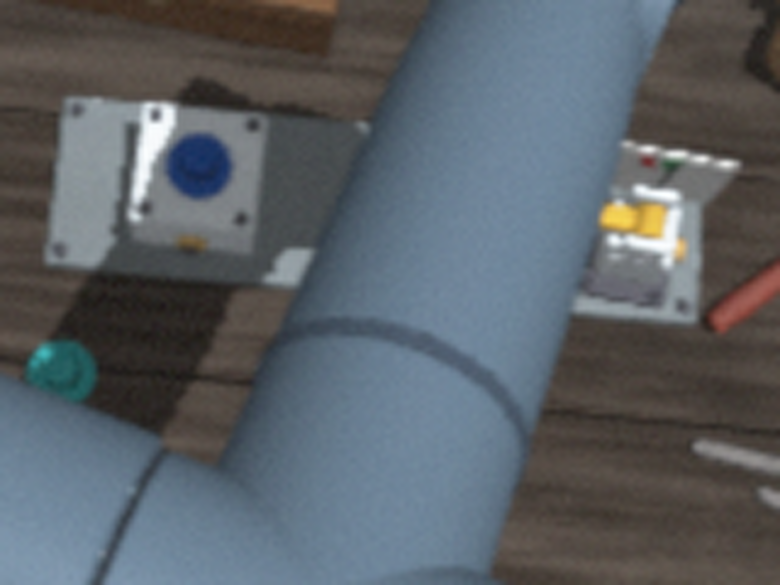

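```bash
python3 -c "
from cell import workorder,monitor
print(workorder.close_job());print(monitor.get_obs()['ee_pos'])"
```

```text
the job is handed in; nothing more can be done
None
the job is handed in; nothing more can be done
```

The blue plug is fitted and pressed home, and the job was handed in at about 12.7 s with the arm still holding the lever in the green.

- **Plug:** I pressed it in with about 25 N until it stopped moving. The camera depth afterwards put the flange top about 8 mm above the block face, which is the flange's own thickness. The yellow ring could not be seen.
- **Lever:** I pressed the pad with closed fingers down to 95 mm, which corresponds to a lever angle of about 0.30 (level). I held it there for just under 3 s at roughly 7 N. The needle pointed into the green band in the pictures before and after the hold, and the height never went low enough to reach the red.

**Checks that disagreed:**
- The grip width read 22.8 mm on the 25 mm knob.
- There was a side force of about 6 N while seating the plug, and about 5 N on the pad during the hold.
- The scene camera was 1–2 pixels off my predicted positions, consistently.
- A plane fit through the few flange pixels gave a slope of 0.06, which I put down to noise and edge pixels and did not check further.

None of the other things on the bench was deliberately touched, and I saw no change in those visible in the last pictures. I did not check each one's position individually.

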